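Put the measuring standards back on their rests

ROBOT

A 6-joint arm with a two-finger parallel gripper is mounted at the origin on a cart in front of the work surface, level with it; the furniture and walls round the work are solid. World frame = base frame: x ahead of the robot, y to its left, z up, the work surface at z = 0. Lengths are in m, angles in rad, forces in N, time in s.
With the tool pointing down it reaches from about 0.25 to 0.8 m from the base axis. Payload 3.9 kg.
Tool frame: the origin (TCP) lies midway between the tips of the shut fingers; the grasp point (between the pads) lies 19 mm behind it; z points along the fingers, y is the line along which they close (so a half turn about z gives the same grasp; the last joint's range is limited). The gripper opens to 85 mm and grips with 20 to 120 N. Pads are 22 mm wide; open, the fingers measure 114 mm over their backs; the gripper's body (76 mm by 85 mm) begins 54 mm behind the grasp point. The pads swing forward as they close: fully open they stand 13 mm farther back than shut.
Start: joints at [-1.222, 0.26, -0.138, 1.173, 0, 1.571], TCP at [0.179, -0.493, 0.231] pointing down, gripper open.
Joint ranges: [-2.78, 2.78], [-0.83, 1.72], [-1.28, 1.37], [-1.9, 2.12], [-1.57, 1.48], [-3.14, 3.14]. Speed limits (rad/s): [2.57, 2.57, 3.14, 3.14, 3.14, 3.14].

INTERFACE

Orientations are given as a unit quaternion [w, x, y, z].
In Python, from bench import arm, cams, readout, ticket gives the robot as it stands (arm), with the cameras (cams), the readings (readout) and the job (ticket).
- The arm moves only by the tool jog_arm, called after ">>>" by a JSON object that holds its "api" and its "payload". Schema: {"type":"object","properties":{"segments":{"type":"array","items":{"type":"array","items":{"type":"array","items":{"type":"number"},"minItems":7,"maxItems":7},"minItems":1,"maxItems":12},"minItems":1,"maxItems":1},"clamp_n":{"type":"number"},"only":{"type":"string"},"quiet":{"type":"boolean"},"lines":{"type":"string"}},"required":["segments"],"additionalProperties":false}. segments is a list that holds a single list of rows (three levels of brackets), with 1 to 12 rows, each of 7 numbers: the opening from 0.0 (shut) to 1.0 (fully open), then dx, dy, dz in shares of 0.2 m (1.0 is 0.2 m), then a rotation vector rx, ry, rz in shares of 4 rad (1.0 is 4 rad); each row shifts and turns the commanded pose from where the row before left it, along the tool's axes as they then stand; what a row does not reach is not made up. A row lasts 1/12 s, in which the tool goes at most 0.0417 m and 0.125 rad, less where a joint would pass 70% of its speed; a pose out of reach is approached as far as the arm can. The fingers move at their own pace and stop on an object; clamp_n is the grip in N (left out, the last holds). Time passes only in rows, so rows that do not move let the fingers close. The tool returns the time, the measured TCP pose, the force, the opening and the grip force at its end. only (a regular expression) keeps the lines of the reply that match it, lines (a string "A,B") keeps lines A to B, and quiet returns only ok. Shift and turn numbers lie between -1 and 1, and a call with a number outside is refused. Input that does not fit is refused with a message, and nothing moves.
- readout.observe(): the state, without advancing time (a new reading comes with each control period).
- cams.camera(name): name is "scene" or "top" or "wrist"; returns a dict with "img" (384x512x3 uint8, red, green, blue), "fovy" (degrees; the focal length in pixels is half the picture's height over the tangent of half this angle, whatever the lens; pixels are square), "cx", "cy" (the principal point, pixels), "distortion" ([k1, k2, p1, p2, k3] as OpenCV has them; the pictures are not rectified), "origin" and "attitude" of the camera in the world; the wrist camera has in their place "tool_from_camera" (4x4, takes a point from camera to tool coordinates, whose origin is the TCP and whose axes are the flange's). Camera axes: x right, y down, z forward; pixel columns grow to the right and rows downward; lengths in m; the calibration is good to about 2 mm. A picture is of the moment at which its call begins: read the wrist's pose just before it. There is no depth.
- ticket.job_done(): hands the job in; it is judged then, once.
The state is a dict: "clock": time; "joint_pos": joint angles; "qvel": joint speeds; "effort": joint torques, N m; "tool_pos": TCP position; "tcp_rot": TCP orientation; "force": force on the tool from outside, world axes, zero at the start; "ft_torque": the same for the moment, N m; "gripper_width": opening from 0.0 (shut) to 1.0 (fully open); "finger_force": force on a finger pad.
Only numpy, scipy, OpenCV 4.12 (cv2) and the standard library are available. Lean on these libraries where they do the work, as an engineer would, in place of code of your own. Each camera call takes 0.05 s, during which the arm holds its last target. There are 200 camera calls.

TASK

Put the measuring standards away on the wooden rests with green recesses: first the two gauge blocks, kept standing side by side as a pair, into the small rectangular recess; then the black knurled setting ring, flat in the round recess; and last the plug gauge, lying along the long recess. Set each down gently inside its recess, in line with it and not on the rim, without dropping it, and leave the plain bearing parts where they lie on the bench.

Things in the scene. Friction and masses are not known exactly. Their poses are not given: they have to be found in the camera images.
- block_a: one of two equal bright steel gauge blocks that stand side by side on their long narrow edges, seen from above as two bars 9 x 30 mm with a gap of about 2 mm: 9 (x) x 30 (y) x 20 mm high, 40 g. Origin: centre of its underside; z up, y along the 30 mm length, x across the pair. Both can be gripped at once, across the pair (18 mm when closed together)
- block_b: the second gauge block, same size and axes, beside block_a on its +x side (centres 11 mm apart), parallel to it
- master_ring: setting ring: black knurled outside with a bright top face, 62 mm outer diameter, bore 30 mm, 18 mm high, 220 g, lying flat. Origin: centre of its underside, z up
- plug_gauge: plug gauge: black hexagonal handle with bright steel plugs at both ends, lying on the bench: 19 (x) x 108 (y) x 17 mm high, 160 g. Origin: under its middle at bench height; y along its length, z up. Either end may point either way
- block_rest: a fixed wooden rest 9 mm high with a green-lined recess 4 mm deep (recess floor 5 mm above the bench, rim 9 mm). Origin: centre of its underside, z up. Rest 66 (x) x 82 (y) mm, rectangular recess 44 (x) x 60 (y) mm: for the gauge blocks, their 30 mm length along the recess's long side (y)
- ring_rest: a fixed wooden rest 9 mm high with a green-lined recess 4 mm deep (recess floor 5 mm above the bench, rim 9 mm). Origin: centre of its underside, z up. Rest 112 x 112 mm, round recess 86 mm in diameter: for the setting ring
- plug_rest: a fixed wooden rest 9 mm high with a green-lined recess 4 mm deep (recess floor 5 mm above the bench, rim 9 mm). Origin: centre of its underside, z up. Rest 68 (x) x 156 (y) mm, rectangular recess 46 (x) x 134 (y) mm: for the plug gauge, its length along y
- outer_ring: plain all-grey bearing outer ring, 66 mm diameter, 17 mm high, wide bore; fixed to the bench; stays where it lies. Origin: centre of its underside
- ball_bearing: grey ball bearing, 47 mm diameter, 14 mm high; stays where it lies. Origin: centre of its underside
- roller_cone: grey tapered roller cone (inner ring with its rollers showing), 47 mm diameter, 19 mm high; stays where it lies. Origin: centre of its underside

How it is judged:
On the way, in this order (a step that is already met when the one before it is completed fails the run):
1. the two gauge blocks stand side by side in the small rectangular recess, released (horizontal distance between block_a and block_b below 0.014 m and angle between the y axis of block_a and the y axis of block_b, either way round below 0.2 rad and x of block_a in the frame of block_rest between -0.02 and 0.02 m and y of block_a in the frame of block_rest between -0.016 and 0.016 m and z of block_a in the frame of block_rest between 0.002 and 0.008 m and angle between each of block_a, block_b's own z axis and vertical below 0.12 rad and angle between the y axis of each of block_a, block_b and the y axis of block_rest, either way round below 0.3 rad and contact force between the fingers and block_a below 0.05 N and x of block_b in the frame of block_rest between -0.02 and 0.02 m and y of block_b in the frame of block_rest between -0.016 and 0.016 m and z of block_b in the frame of block_rest between 0.002 and 0.008 m and contact force between the fingers and block_b below 0.05 N), for 0.2 s.
2. then the setting ring lies flat in the round recess, released (horizontal distance between master_ring and ring_rest below 0.0135 m and z of master_ring in the frame of ring_rest between 0.002 and 0.008 m and angle between master_ring's own z axis and vertical below 0.08 rad and contact force between the fingers and master_ring below 0.05 N), for 0.2 s.
3. last the plug gauge lies in the long recess, released (x of plug_gauge in the frame of plug_rest between -0.016 and 0.016 m and y of plug_gauge in the frame of plug_rest between -0.014 and 0.014 m and z of plug_gauge in the frame of plug_rest between 0.002 and 0.016 m and angle between the y axis of plug_gauge and the y axis of plug_rest, either way round below 0.3 rad and contact force between the fingers and plug_gauge below 0.05 N), for 0.2 s.
At the end, for the whole second after the job is handed in: Each standard rests released on its recess floor, in line (0.3 rad), centre to centre: blocks within 20 mm across, 16 along, upright, side by side (under 14 mm, 0.2 rad); ring flat within 13.5 mm; plug within 16 across, 14 along. All at rest; no bearing part moved 20 mm (all of step 1 and all of step 2 and all of step 3 and linear speed of each of block_a, block_b, master_ring, plug_gauge below 0.02 m/s and distance of each of outer_ring, ball_bearing, roller_cone from where it was at the start of the episode below 0.02 m); the robot touches nothing.
It fails at once if a bearing part is moved 20 mm or more from its place (distance of any of outer_ring, ball_bearing, roller_cone from where it was at the start of the episode above 0.02 m).
It fails at once if a gauge block, the setting ring or the plug gauge is dropped (falls faster than 0.8 m/s near the bench) ((linear speed of block_a above 0.8 m/s and height (world z) of block_a below 0.06 m) or (linear speed of block_b above 0.8 m/s and height (world z) of block_b below 0.06 m) or (linear speed of master_ring above 0.8 m/s and height (world z) of master_ring below 0.06 m) or (linear speed of plug_gauge above 0.8 m/s and height (world z) of plug_gauge below 0.06 m)).
It also fails if it takes over 88 s, if anything falls off the work surface, if the arm or the gripper's body presses on something with over 40 N, if the wrist force passes 120 N, or if a joint passes its speed limit or range.

## Working session

There is one attempt and no reset: what is moved stays moved. The work goes in short steps, Python scripts to look and compute and a tool call to move; the robot and the scene stay as the last step left them, time stands still between calls to the robot, and variables do not carry over. Pictures are saved under pics/ and viewed, at most 14 in all, crops included, and the job is handed in when it is done.

```bash
ls; mkdir -p pics; python3 - <<'E'
from bench import arm, cams, readout, ticket
import cv2,numpy as np
s=readout.observe();print(s)
for n in("top","scene"):
    c=cams.camera(n);cv2.imwrite(f"pics/{n}0.png",c["img"][:,:,::-1]);print(n,{k:v for k,v in c.items() if k!="img"})
E
```

```text
bench.py
pics
{'clock': 0.0, 'joint_pos': array([-1.22199910e+00,  2.60691067e-01, -1.39357596e-01,  1.17271083e+00,
        1.79670935e-05,  1.57084405e+00]), 'qvel': array([-7.15548956e-05,  8.84929274e-04, -7.11392439e-04,  4.75855697e-04,
        1.58572992e-04,  4.41918755e-04]), 'effort': array([ 7.55971651e-04, -4.05679464e+01,  2.53920561e+01,  1.88265037e-02,
        3.86538422e-04, -2.25484932e-06]), 'tool_pos': array([ 0.17920145, -0.49274691,  0.23046556]), 'tcp_rot': array([-9.68245873e-04,  9.84834734e-01,  1.73492312e-01, -1.61495654e-04]), 'force': array([0.09451949, 0.31826865, 0.67933021]), 'ft_torque': array([0.0187127 , 0.05369932, 0.0376499 ]), 'finger_force': 0.0, 'gripper_width': 1.000274711055065}
top {'fovy': 55.658370203649824, 'cx': 253.20028781018215, 'cy': 189.13406289853492, 'distortion': array([-0.10216715,  0.        ,  0.        ,  0.        ,  0.        ]), 'origin': array([0.3759497 , 0.08981473, 0.87306322]), 'attitude': array([-0.04051281,  0.70707037, -0.70382716,  0.05511379])}
scene {'fovy': 47.473043937276515, 'cx': 258.17942318317574, 'cy': 190.13697230762938, 'distortion': array([0.02688728, 0.        , 0.        , 0.        , 0.        ]), 'origin': array([0.1376148 , 0.7657935 , 0.69303222]), 'attitude': array([ 0.105545  , -0.22569404,  0.87505651, -0.41496813])}
```

View pics/top0.png

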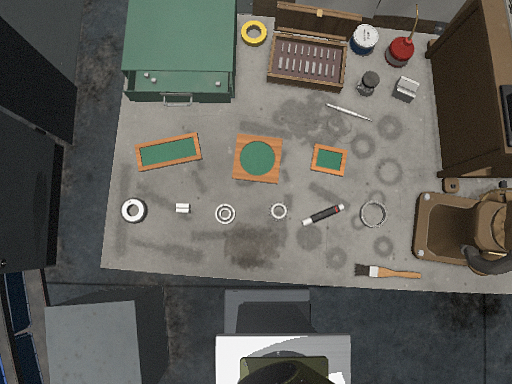

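View pics/scene0.png

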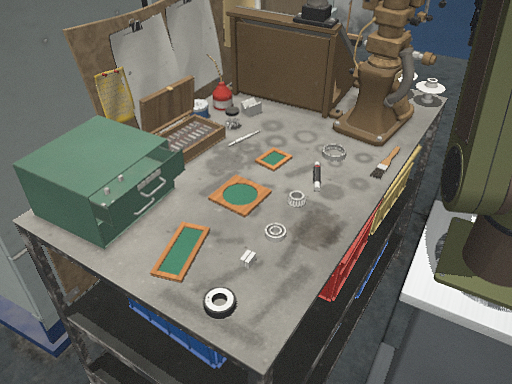

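The top view shows the setting ring at (133,210), the blocks at (183,208), the ball bearing at (225,213), the roller cone at (279,211), the plug at (323,214) and the outer ring at (373,214). The plug, ring and block rests are at (168,151), (258,158) and (329,160). The scene view agrees with this.

```bash
cat > h.py <<'E'
import cv2,numpy as np
from scipy.spatial.transform import Rotation as R
from bench import arm, cams, readout, ticket
def rot(q): return R.from_quat([q[1],q[2],q[3],q[0]])
def snap(n):
    s=readout.observe();c=cams.camera(n)
    if n=="wrist":
        T=np.array(c["tool_from_camera"]);Rt=rot(s["tcp_rot"]).as_matrix()
        c["M"]=Rt@T[:3,:3];c["o"]=s["tool_pos"]+Rt@T[:3,3]
    else: c["M"]=rot(c["attitude"]).as_matrix();c["o"]=c["origin"]
    f=192/np.tan(np.radians(c["fovy"])/2)
    c["K"]=np.array([[f,0,c["cx"]],[0,f,c["cy"]],[0,0,1]]);c["s"]=s
    return c
def plane(c,px,z):
    p=cv2.undistortPoints(np.array(px,float).reshape(-1,1,2),c["K"],np.array(c["distortion"]))[:,0]
    d=np.c_[p,np.ones(len(p))]@c["M"].T
    return (c["o"]+d*((z-c["o"][2])/d[:,2])[:,None])[:,:2]
def blobs(c,mask,z,amin=20,amax=1e5,hull=False):
    out=[]
    for k in cv2.findContours(mask.astype(np.uint8),cv2.RETR_EXTERNAL,cv2.CHAIN_APPROX_NONE)[0]:
        a=cv2.contourArea(k)
        if not amin<a<amax: continue
        w=plane(c,k[:,0],z);(cx,cy),(l,m),t=cv2.minAreaRect((w*1000).astype(np.float32))
        if l<m: l,m,t=m,l,t+90
        out.append((k[:,0].mean(0).round(0),np.round([cx,cy,l,m],1),round((t+90)%180-90,1)))
        # angle t = direction of long side from world x, deg
    return out
def hsv(c): return cv2.cvtColor(c["img"],cv2.COLOR_RGB2HSV).astype(int).transpose(2,0,1)
E
python3 - <<'E'
from h import *
for n in("top","scene"):
    c=snap(n);H,S,V=hsv(c);print(n)
    g=(H>60)&(H<95)&(S>70)
    for b in blobs(c,g,.009,100,3000):print("g",*b)
    for b in blobs(c,(H<22)&(S>90)&(V>90)|g,.009,250,5000):print("w",*b)
    m=(S<40)&(V>195)
    for b in blobs(c,m,.018,8,1500):print("bright",*b)
    m=(V<60)
    for b in blobs(c,m,.010,20,1500):print("dark",*b)
E
```

```text
top
g [329. 159.] [ 569.  -112.8   57.2   40.6] 79.1
g [257. 158.] [570.3  64.2  80.4  79.5] -89.6
g [168. 151.] [585.9 281.6 132.   43.1] -77.4
w [500. 227.] [ 401.2 -552.   109.4   36.5] -5.9
w [437. 226.] [ 400.1 -406.8  169.   158.4] -10.0
w [492. 212.] [ 425.9 -533.6  166.    91.6] -14.0
w [329. 159.] [ 568.8 -112.2   83.1   67.1] 78.4
w [257. 158.] [570.6  62.7 112.8 112.1] -6.4
w [167. 151.] [585.8 281.9 156.6  69.6] -77.6
w [403.  47.] [ 875.9 -322.    63.7   61.6] -87.1
w [319.  11.] [ 971.9 -102.4  228.    28.7] 81.3
w [499.  47.] [ 893.8 -618.6  319.2   73.8] 1.0
bright [337. 378.] [  55.8 -121.1   35.8   25.4] 88.2
bright [373. 271.] [ 299.3 -212.    23.3   17. ] -1.5
bright [307. 221.] [417.4 -54.4  20.4  10. ] -68.4
bright [225. 213.] [434.9 139.   26.7  24.9] 45.6
bright [341. 207.] [ 451.9 -137.2   10.6    9.9] 25.7
bright [225. 213.] [434.9 140.2  45.1  43.1] 45.4
bright [278. 211.] [442.   12.4  33.6  33.3] -45.0
bright [182. 207.] [448.9 240.1  28.7  18.9] -89.6
bright [132. 210.] [442.2 358.   50.9  49.8] -89.4
bright [342. 109.] [ 695.3 -147.    76.5    5.2] 70.7
[... 3123 characters left out ...]
] -4.0
dark [220. 312.] [430.3 375.8  58.3  31.3] 37.7
dark [218. 297.] [450.6 349.9  26.8  16.6] 39.5
dark [ 44. 267.] [809.2 455.3 254.4  26.1] -26.5
dark [488. 230.] [  39.3 -116.3  348.7  110.5] -83.8
dark [390.  88.] [ 406.4 -674.7  116.6   18. ] -81.9
dark [259.  95.] [ 799.7 -407.3  289.5   94.5] -19.4
dark [135.  27.] [1587.3 -714.   116.4   41.4] -44.7
dark [316.  23.] [  893.8 -1159.2   210.     99.2] 24.5
dark [413.  21.] [  501.9 -1397.3    97.1    54.9] -57.0
dark [236.  35.] [1133.3 -855.9  465.3   19. ] -58.8
dark [316.  13.] [  948.1 -1294.5   232.2   144.8] -67.5
dark [442.   4.] [  445.  -1734.5   127.4    28.9] -79.2
dark [144.   3.] [ 1775.2 -1006.8   103.4    24.8] -49.7
```

```bash
cat >> h.py <<'E'
def plan(x,y,z,th):
    "rotation vector now (tool), then translation in the tool axes after that rotation"
    s=readout.observe();a=np.radians(th)
    G=np.array([[np.cos(a),np.sin(a),0],[np.sin(a),-np.cos(a),0],[0,0,-1]])
    rv=(rot(s["tcp_rot"]).inv()*R.from_matrix(G)).as_rotvec()
    print("rv",rv.round(4),"n",round(np.linalg.norm(rv)/.12,1),"then d",(G.T@(np.array([x,y,z])-s["tool_pos"])).round(4),"tcp",s["tool_pos"].round(4))
E
python3 - <<'E'
from h import *
plan(.45,.24,.20,90)
print(cams.camera("wrist")["tool_from_camera"].round(3),cams.camera("wrist")["fovy"])
E
```

```text
rv [-1.100e-03 -8.000e-04 -1.222e+00] n 10.2 then d [0.733  0.2707 0.0307] tcp [ 0.1793 -0.493   0.2307]
[[ 0.    -0.945 -0.328  0.085]
 [ 1.     0.001 -0.001  0.001]
 [ 0.001 -0.328  0.945 -0.142]
 [ 0.     0.     0.     1.   ]] 69.98050717709845
```

Units first: shifts go in shares of 0.2 m and turns go in shares of 4 rad. So -0.122 rad / 4 = -0.0305.

>>> {"api": "jog_arm", "payload": {"segments": [[[1, 0, 0, 0, 0, 0, -0.0305], [1, 0, 0, 0, 0, 0, -0.0305], [1, 0, 0, 0, 0, 0, -0.0305], [1, 0, 0, 0, 0, 0, -0.0305], [1, 0, 0, 0, 0, 0, -0.0305], [1, 0, 0, 0, 0, 0, -0.0305], [1, 0, 0, 0, 0, 0, -0.0305], [1, 0, 0, 0, 0, 0, -0.0305], [1, 0, 0, 0, 0, 0, -0.0305], [1, 0, 0, 0, 0, 0, -0.0305]]]}}

```text
clock: 1.13
tool_pos: [0.1794, -0.4933, 0.2312]
tcp_rot: [-0.0, 0.706, 0.709, 0.0]
force: [0.8, -0.2, 0.2]
gripper_width: 0.997
finger_force: 0.0
```

>>> {"api": "jog_arm", "payload": {"segments": [[[1, 0.175, 0.065, 0.0075, 0, 0, 0], [1, 0.175, 0.065, 0.0075, 0, 0, 0], [1, 0.175, 0.065, 0.0075, 0, 0, 0], [1, 0.175, 0.065, 0.0075, 0, 0, 0], [1, 0.175, 0.065, 0.0075, 0, 0, 0], [1, 0.175, 0.065, 0.0075, 0, 0, 0], [1, 0.175, 0.065, 0.0075, 0, 0, 0], [1, 0.175, 0.065, 0.0075, 0, 0, 0], [1, 0.175, 0.065, 0.0075, 0, 0, 0], [1, 0.175, 0.065, 0.0075, 0, 0, 0]]]}}

```text
clock: 1.97
tool_pos: [0.3103, -0.142, 0.2165]
tcp_rot: [0.0, 0.708, 0.706, 0.0]
force: [0.8, -0.7, -0.8]
gripper_width: 0.999
finger_force: 0.0
```

>>> {"api": "jog_arm", "payload": {"segments": [[[1, 0.175, 0.065, 0.0075, 0, 0, 0], [1, 0.175, 0.065, 0.0075, 0, 0, 0], [1, 0.175, 0.065, 0.0075, 0, 0, 0], [1, 0.175, 0.065, 0.0075, 0, 0, 0], [1, 0.175, 0.065, 0.0075, 0, 0, 0], [1, 0.175, 0.065, 0.0075, 0, 0, 0], [1, 0.175, 0.065, 0.0075, 0, 0, 0], [1, 0.175, 0.065, 0.0075, 0, 0, 0], [1, 0.175, 0.065, 0.0075, 0, 0, 0], [1, 0.175, 0.065, 0.0075, 0, 0, 0], [1, 0, 0, 0, 0, 0, 0], [1, 0, 0, 0, 0, 0, 0]]]}}

```text
clock: 2.97
tool_pos: [0.4412, 0.2077, 0.2008]
tcp_rot: [0.0, 0.707, 0.708, -0.0]
force: [-0.7, -0.1, -0.2]
gripper_width: 1.004
finger_force: 0.0
```

```bash
python3 - <<'E'
from h import *
plan(.45,.24,.20,90)
c=snap("wrist");cv2.imwrite("pics/w1.png",c["img"][:,:,::-1])
H,S,V=hsv(c)
for t in(180,200,215):
  for b in blobs(c,(S<40)&(V>t),.02,60,20000):print(t,*b)
E
```

```text
rv [-0.0004  0.0004  0.0011] n 0.0 then d [0.0323 0.0088 0.0008] tcp [0.4412 0.2077 0.2008]
180 [401. 372.] [ 689.9 -133.9   56.6    7.6] 71.0
180 [  9. 356.] [  30.3 -106.7   62.2   28.3] 48.5
180 [239. 334.] [420.3 -47.8  21.4  14.5] -69.7
180 [255. 302.] [443.4  14.3  36.4  36.1] 0.1
180 [ 26. 230.] [131.2 119.   97.4  76.4] -89.9
180 [260. 144.] [449.2 240.   30.6  21.1] 89.9
180 [254.  33.] [442.5 357.8  52.1  51.6] -89.9
200 [  8. 357.] [  29.8 -107.1   60.9   28. ] 48.5
200 [239. 334.] [420.2 -47.7  20.8  12.7] -66.0
200 [255. 302.] [443.5  14.5  34.7  32.9] 51.9
200 [ 26. 230.] [131.2 119.   97.2  75.3] -89.8
200 [265. 146.] [455.1 240.   30.6   9.3] -89.4
200 [255. 146.] [442.8 240.6  29.4   8.3] -89.9
200 [254.  33.] [442.3 358.   51.8  51.7] -16.7
215 [  8. 357.] [  29.7 -107.    60.9   27.7] 48.4
215 [255. 302.] [443.4  14.4  33.5  32.5] 0.1
215 [ 26. 230.] [130.9 119.2  94.3  74.8] -89.8
215 [264. 146.] [454.6 240.6  29.4   8.3] -89.4
215 [255. 146.] [443.4 240.6  29.4   7.2] -89.9
215 [254.  33.] [442.5 358.3  51.5  51.1] 0.1
```

View pics/w1.png

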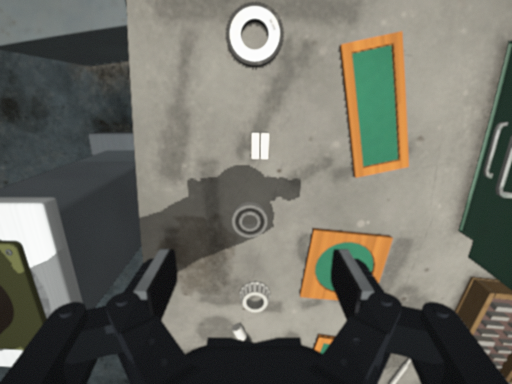

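The wrist view puts the two bars at (255,146) and (265,146), which gives (0.449, 0.240). That is 30×21 mm at 90°, and all three cameras agree. The setting ring is at (254,33).

To row units: 0.032 m / 0.2 = 0.16, 0.01 m / 0.2 = 0.05, 0.001 rad / 4 = 0.0003.

>>> {"api": "jog_arm", "payload": {"segments": [[[1, 0.08, 0.02, 0, 0, 0, 0], [1, 0.0815, 0.02, 0, 0, 0, 0.0003], [1, 0, 0, 0.16, 0, 0, 0], [1, 0, 0, 0.16, 0, 0, 0], [1, 0, 0, 0.16, 0, 0, 0], [1, 0, 0, 0.16, 0, 0, 0], [1, 0, 0, 0.15, 0, 0, 0], [1, 0, 0, 0.1, 0, 0, 0], [1, 0, 0, 0.05, 0, 0, 0], [1, 0, 0, 0.035, 0, 0, 0], [1, 0, 0, 0, 0, 0, 0], [1, 0, 0, 0, 0, 0, 0]]], "clamp_n": 30}}

```text
clock: 4.02
tool_pos: [0.4496, 0.2382, 0.0072]
tcp_rot: [0.0, 0.708, 0.706, 0.001]
force: [0.1, -0.2, 0.1]
gripper_width: 0.997
finger_force: 0.0
```

```bash
python3 -c "
from h import *
plan(.449,.24,.006,90)"
```

```text
rv [ 0.0011 -0.0005 -0.0038] n 0.0 then d [ 0.0018 -0.0006  0.0012] tcp [0.4496 0.2382 0.0072]
```

>>> {"api": "jog_arm", "payload": {"segments": [[[0.5, 0, 0, 0, 0, 0, 0], [0.4, 0, 0, 0, 0, 0, 0], [0.3, 0, 0, 0, 0, 0, 0], [0.25, 0, 0, 0, 0, 0, 0], [0.2, 0, 0, 0, 0, 0, 0], [0.15, 0, 0, 0, 0, 0, 0], [0.1, 0, 0, 0, 0, 0, 0], [0, 0, 0, 0, 0, 0, 0], [0, 0, 0, 0, 0, 0, 0], [0, 0, 0, 0, 0, 0, 0], [0, 0, 0, 0, 0, 0, 0], [0, 0, 0, 0, 0, 0, 0]]], "clamp_n": 30}}

```text
clock: 5.02
tool_pos: [0.4491, 0.2386, 0.0067]
tcp_rot: [0.0, 0.708, 0.706, 0.0]
force: [-0.9, -1.0, 6.0]
gripper_width: 0.203
finger_force: 31.7
```

To row units: -0.03 m / 0.2 = -0.15, -0.02 m / 0.2 = -0.1, 0.1 rad / 4 = 0.025.

>>> {"api": "jog_arm", "payload": {"segments": [[[0, 0, 0, -0.05, 0, 0, 0], [0, 0, 0, -0.1, 0, 0, 0], [0, 0, 0, -0.15, 0, 0, 0], [0, 0, 0, -0.15, 0, 0, 0.025], [0, 0, 0, 0, 0, 0, 0.025], [0, 0, 0, 0, 0, 0, 0], [0, 0, 0, 0, 0, 0, 0]]]}}

```text
clock: 5.6
tool_pos: [0.4486, 0.2382, 0.0965]
tcp_rot: [0.0, 0.774, 0.633, -0.0]
force: [-0.1, 0.3, -0.9]
gripper_width: 0.204
finger_force: 30.9
```

```bash
python3 -c "
from h import *
plan(.5695,-.1097,.09,78.4)"
```

```text
rv [-0.0001  0.0001  0.0019] n 0.0 then d [-0.3165  0.1884  0.0065] tcp [0.4486 0.2382 0.0965]
```

To row units: -0.03 m / 0.2 = -0.15, -0.02 m / 0.2 = -0.1, 0.002 rad / 4 = 0.0005.

>>> {"api": "jog_arm", "payload": {"segments": [[[0, -0.075, 0.045, 0, 0, 0, 0], [0, -0.15, 0.09, 0, 0, 0, 0], [0, -0.15, 0.09, 0, 0, 0, 0], [0, -0.15, 0.09, 0, 0, 0, 0], [0, -0.15, 0.09, 0, 0, 0, 0], [0, -0.15, 0.09, 0, 0, 0, 0], [0, -0.15, 0.09, 0, 0, 0, 0], [0, -0.15, 0.09, 0, 0, 0, 0], [0, -0.15, 0.09, 0, 0, 0, 0], [0, -0.15, 0.09, 0, 0, 0, 0], [0, -0.1, 0.055, 0, 0, 0, 0], [0, -0.0575, 0.032, 0, 0, 0, 0.0005]]]}}

```text
clock: 6.6
tool_pos: [0.5692, -0.1123, 0.0947]
tcp_rot: [-0.001, 0.776, 0.631, -0.001]
force: [0.6, 0.1, -1.0]
gripper_width: 0.198
finger_force: 30.9
```

>>> {"api": "jog_arm", "payload": {"segments": [[[0, 0, 0, 0, 0, 0, 0], [0, 0, 0, 0, 0, 0, 0]]]}}

```text
clock: 6.77
tool_pos: [0.5684, -0.1093, 0.0951]
tcp_rot: [-0.001, 0.776, 0.631, -0.001]
force: [-1.4, 0.7, -1.0]
gripper_width: 0.204
finger_force: 30.9
```

```bash
python3 - <<'E'
from h import *
plan(.5695,-.1097,.06,78.4)
c=snap("wrist");cv2.imwrite("pics/w2.png",c["img"][:,:,::-1])
H,S,V=hsv(c)
for b in blobs(c,(H>60)&(H<95)&(S>70),.009,300,50000):print("g",*b)
c=snap("top");H,S,V=hsv(c)
cv2.imwrite("pics/t2.png",cv2.resize(c["img"][110:240,230:400,::-1],None,fx=4,fy=4))
E
```

```text
rv [-0.0031 -0.0008 -0.0025] n 0.0 then d [-0.0002  0.0011  0.0351] tcp [ 0.5684 -0.1093  0.0951]
g [256. 200.] [ 571.3 -110.4   55.8   41.1] 78.4
g [211.  13.] [566.8  35.1  76.   25.1] -12.3
```

View pics/w2.png

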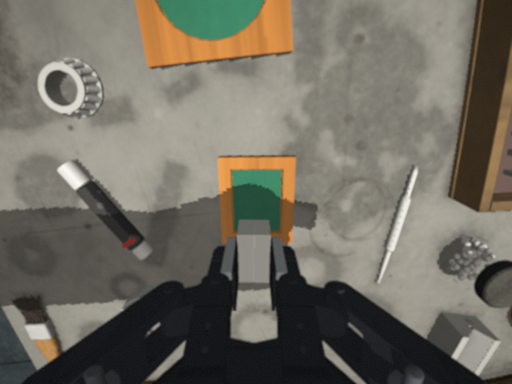

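The wrist view shows the pair held together and aligned over the green recess at (256,200), with its near end at (255,225). Next I'll lower it and release.

To row units: 0.025 m / 0.2 = 0.125, 0.02 m / 0.2 = 0.1.

>>> {"api": "jog_arm", "payload": {"segments": [[[0, 0, 0.0075, 0.1, 0, 0, 0], [0, 0, 0, 0.125, 0, 0, 0], [0, 0, 0, 0.1, 0, 0, 0], [0, 0, 0, 0.04, 0, 0, 0], [0, 0, 0, 0.025, 0, 0, 0], [0, 0, 0, 0.0125, 0, 0, 0], [0, 0, 0, 0.0075, 0, 0, 0], [0, 0, 0, 0, 0, 0, 0], [0, 0, 0, 0, 0, 0, 0]]]}}

```text
clock: 7.62
tool_pos: [0.5719, -0.11, 0.0153]
tcp_rot: [0.001, 0.776, 0.631, 0.001]
force: [0.1, 0.3, -1.7]
gripper_width: 0.199
finger_force: 30.9
```

To row units: 0.001 m / 0.2 = 0.005.

>>> {"api": "jog_arm", "payload": {"segments": [[[0, 0, 0, 0.005, 0, 0, 0], [0, 0, 0, 0.005, 0, 0, 0], [0, 0, 0, 0, 0, 0, 0], [0, 0, 0, 0, 0, 0, 0]]]}}

```text
clock: 7.95
tool_pos: [0.5711, -0.11, 0.0125]
tcp_rot: [0.0, 0.776, 0.631, 0.0]
force: [-0.5, -1.1, -1.3]
gripper_width: 0.2
finger_force: 30.9
```

>>> {"api": "jog_arm", "payload": {"segments": [[[0, 0, 0, 0.005, 0, 0, 0], [0, 0, 0, 0, 0, 0, 0], [0, 0, 0, 0, 0, 0, 0]]]}}

```text
clock: 8.2
tool_pos: [0.5713, -0.11, 0.0118]
tcp_rot: [0.0, 0.776, 0.631, 0.0]
force: [-1.0, 0.2, 4.0]
gripper_width: 0.202
finger_force: 31.5
```

To row units: -0.03 m / 0.2 = -0.15, -0.02 m / 0.2 = -0.1.

>>> {"api": "jog_arm", "payload": {"segments": [[[0.22, 0, 0, 0, 0, 0, 0], [0.25, 0, 0, 0, 0, 0, 0], [0.3, 0, 0, 0, 0, 0, 0], [0.35, 0, 0, 0, 0, 0, 0], [0.4, 0, 0, 0, 0, 0, 0], [0.4, 0, 0, -0.025, 0, 0, 0], [0.4, 0, 0, -0.1, 0, 0, 0], [0.4, 0, 0, -0.15, 0, 0, 0], [0.4, 0, 0, -0.15, 0, 0, 0], [0.4, 0, 0, -0.1, 0, 0, 0], [0.6, -0.15, 0, 0, 0, 0, 0], [1, -0.15, 0, 0, 0, 0, 0]]]}}

```text
clock: 9.2
tool_pos: [0.5608, -0.1686, 0.119]
tcp_rot: [0.002, 0.775, 0.632, 0.001]
force: [0.5, -1.0, -0.1]
gripper_width: 0.674
finger_force: 0.0
```

>>> {"api": "jog_arm", "payload": {"segments": [[[1, -0.15, 0, -0.1, 0, 0, 0], [1, -0.15, 0, -0.1, 0, 0, 0], [1, -0.1, 0, 0, 0, 0, 0], [1, 0, 0, 0, 0, 0, 0], [1, 0, 0, 0, 0, 0, 0]]]}}

```text
clock: 9.62
tool_pos: [0.5424, -0.2478, 0.1567]
tcp_rot: [0.0, 0.776, 0.63, 0.0]
force: [0.2, 0.3, -0.0]
gripper_width: 1.0
finger_force: 0.0
```

```bash
python3 - <<'E'
from h import *
c=snap("wrist");H,S,V=hsv(c)
cv2.imwrite("pics/w3.png",c["img"][:,:,::-1])
for b in blobs(c,(S<40)&(V>190),.025,60,20000):print(*b)
for b in blobs(c,(H>60)&(H<95)&(S>70),.009,300,50000):print("g",*b)
for b in blobs(c,(H<22)&(S>90)&(V>90)|(H>60)&(H<95)&(S>70),.009,300,50000):print("w",*b)
E
```

```text
[478. 209.] [ 780.3 -327.    50.3    7.1] 67.8
[447. 204.] [ 745.6 -312.9   50.2    6.7] 67.7
[142.  94.] [ 458.4 -137.9   12.5   11.4] 24.4
[253.  30.] [ 572.  -107.9   29.6   18. ] 78.2
[386.  71.] [ 686.  -167.9  111.     5.9] 70.9
[78. 10.] [424.5 -57.7  21.2  11.7] -66.3
g [253.  39.] [ 570.9 -112.8   56.9   41.5] 79.0
w [255. 312.] [ 507.1 -425.6   39.9   32.5] 82.9
w [118. 277.] [ 345.9 -335.7   80.    35.8] 33.3
w [209. 294.] [ 448.6 -397.2  125.4   73.7] 80.9
w [ 59. 240.] [ 297.2 -278.6  107.    22.7] 86.8
w [491.  26.] [ 799.2 -142.9   41.8    8.8] -9.1
w [253.  42.] [ 570.  -116.    74.6   67. ] 78.2
```

View pics/w3.png

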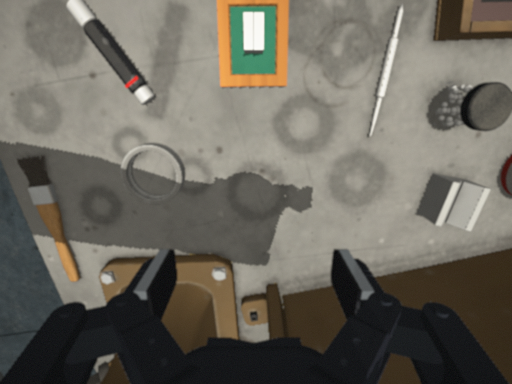

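The wrist view shows both blocks standing together in the recess at (253,30). They measure 29.6×18 mm at 78°, about 2–3 mm off centre. Next is the ring.

To row units: -0.1 rad / 4 = -0.025.

>>> {"api": "jog_arm", "payload": {"segments": [[[1, 0, 0, 0, 0, 0, -0.025], [1, 0, 0, 0, 0, 0, -0.025], [1, 0, 0, 0, 0, 0, 0]]]}}

```text
clock: 9.92
tool_pos: [0.5423, -0.2453, 0.1557]
tcp_rot: [-0.001, 0.708, 0.707, -0.0]
force: [-0.7, -0.6, 0.3]
gripper_width: 0.994
finger_force: 0.0
```

```bash
python3 -c "
from h import *
plan(.4427,.3583,.1,90)"
```

```text
rv [-0.0015 -0.0012 -0.0017] n 0.0 then d [ 0.6036 -0.0996  0.0557] tcp [ 0.5423 -0.2453  0.1557]
```

>>> {"api": "jog_arm", "payload": {"segments": [[[1, 0.15, -0.025, 0, 0, 0, 0], [1, 0.15, -0.025, 0, 0, 0, 0], [1, 0.15, -0.025, 0, 0, 0, 0], [1, 0.15, -0.025, 0, 0, 0, 0], [1, 0.15, -0.025, 0, 0, 0, 0], [1, 0.15, -0.025, 0, 0, 0, 0], [1, 0.15, -0.025, 0, 0, 0, 0], [1, 0.15, -0.025, 0, 0, 0, 0], [1, 0.15, -0.025, 0, 0, 0, 0], [1, 0.15, -0.025, 0, 0, 0, 0]]]}}

```text
clock: 10.75
tool_pos: [0.4929, 0.0556, 0.156]
tcp_rot: [-0.0, 0.709, 0.705, -0.0]
force: [0.2, 0.8, -0.0]
gripper_width: 1.0
finger_force: 0.0
```

>>> {"api": "jog_arm", "payload": {"segments": [[[1, 0.15, -0.025, 0.025, 0, 0, 0], [1, 0.15, -0.025, 0.025, 0, 0, 0], [1, 0.15, -0.025, 0.025, 0, 0, 0], [1, 0.15, -0.025, 0.025, 0, 0, 0], [1, 0.15, -0.025, 0.025, 0, 0, 0], [1, 0.15, -0.025, 0.025, 0, 0, 0], [1, 0.15, -0.025, 0.025, 0, 0, 0], [1, 0.15, -0.025, 0.025, 0, 0, 0], [1, 0.1, -0.025, 0.025, 0, 0, 0], [1, 0, 0, 0, 0, 0, 0], [1, 0, 0, 0, 0, 0, 0], [1, 0, 0, 0, 0, 0, 0]]]}}

```text
clock: 11.75
tool_pos: [0.4495, 0.3132, 0.1111]
tcp_rot: [0.0, 0.709, 0.705, -0.001]
force: [0.7, 0.4, -0.6]
gripper_width: 0.999
finger_force: 0.0
```

```bash
python3 - <<'E'
from h import *
plan(.4427,.3583,.1,90)
c=snap("wrist");H,S,V=hsv(c)
cv2.imwrite("pics/w4.png",c["img"][:,:,::-1])
for b in blobs(c,(S<40)&(V>190),.018,300,20000):print(*b)
E
```

```text
rv [-0.0009  0.0011 -0.0052] n 0.0 then d [ 0.0451 -0.0068  0.0111] tcp [0.4495 0.3132 0.1111]
[244. 146.] [442.5 358.9  52.3  51.4] -0.3
```

To row units: 0.03 m / 0.2 = 0.15, 0.0255 m / 0.2 = 0.1275, -0.005 rad / 4 = -0.0013.

>>> {"api": "jog_arm", "payload": {"segments": [[[1, 0.1, -0.0175, 0, 0, 0, -0.0013], [1, 0.1275, -0.0175, 0, 0, 0, 0], [1, 0, 0, 0, 0, 0, 0], [1, 0, 0, 0.15, 0, 0, 0], [1, 0, 0, 0.15, 0, 0, 0], [1, 0, 0, 0.125, 0, 0, 0], [1, 0, 0, 0.075, 0, 0, 0], [1, 0, 0, 0.045, 0, 0, 0], [1, 0, 0, 0, 0, 0, 0], [1, 0, 0, 0, 0, 0, 0]]], "clamp_n": 50}}

```text
clock: 12.63
tool_pos: [0.4439, 0.3584, 0.0026]
tcp_rot: [0.0, 0.708, 0.707, -0.0]
force: [0.7, 0.4, -0.5]
gripper_width: 0.999
finger_force: 0.0
```

```bash
python3 -c "
from h import *
plan(.4425,.3586,.0,90)"
```

```text
rv [-0.0001  0.0002 -0.0013] n 0.0 then d [ 0.0002 -0.0014  0.0026] tcp [0.4439 0.3584 0.0026]
```

To row units: 0.002 m / 0.2 = 0.01, -0.001 m / 0.2 = -0.005.

>>> {"api": "jog_arm", "payload": {"segments": [[[1, 0, -0.005, 0.01, 0, 0, 0], [0.9, 0, 0, 0, 0, 0, 0], [0.8, 0, 0, 0, 0, 0, 0], [0.7, 0, 0, 0, 0, 0, 0], [0.6, 0, 0, 0, 0, 0, 0], [0.5, 0, 0, 0, 0, 0, 0], [0.5, 0, 0, 0, 0, 0, 0]]], "clamp_n": 50}}

```text
clock: 13.22
tool_pos: [0.4427, 0.3595, 0.0019]
tcp_rot: [-0.0, 0.707, 0.707, 0.001]
force: [-1.9, -0.6, 8.1]
gripper_width: 0.69
finger_force: 52.6
```

>>> {"api": "jog_arm", "payload": {"segments": [[[0.5, 0, 0, -0.025, 0, 0, 0], [0.5, 0, 0, -0.075, 0, 0, 0], [0.5, 0, 0, -0.15, 0, 0, 0], [0.5, 0, 0, -0.15, 0, 0, 0], [0.5, 0, 0, -0.1, 0, 0, 0], [0.5, 0, 0, 0, 0, 0, 0], [0.5, 0, 0, 0, 0, 0, 0]]]}}

```text
clock: 13.8
tool_pos: [0.4432, 0.3596, 0.1013]
tcp_rot: [0.0, 0.707, 0.707, 0.001]
force: [-0.2, -0.2, -3.3]
gripper_width: 0.69
finger_force: 55.0
```

```bash
python3 - <<'E'
from h import *
plan(.571,.0645,.1,90)
c=snap("wrist");cv2.imwrite("pics/w4b.png",c["img"][:,:,::-1])
E
```

```text
rv [ 0.0023 -0.0018  0.0001] n 0.0 then d [-0.2951  0.1278  0.0013] tcp [0.4432 0.3596 0.1013]
```

View pics/w4b.png

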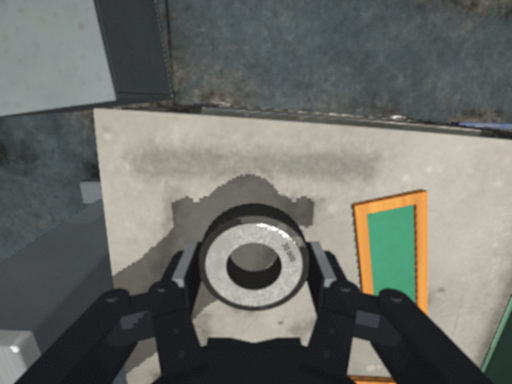

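The ring is held between the pads, centred at about (253,262).

To row units: -0.028 m / 0.2 = -0.14, -0.02 m / 0.2 = -0.1.

>>> {"api": "jog_arm", "payload": {"segments": [[[0.5, -0.075, 0.035, 0, 0, 0, 0], [0.5, -0.14, 0.06, 0, 0, 0, 0], [0.5, -0.14, 0.06, 0, 0, 0, 0], [0.5, -0.14, 0.06, 0, 0, 0, 0], [0.5, -0.14, 0.06, 0, 0, 0, 0], [0.5, -0.14, 0.06, 0, 0, 0, 0], [0.5, -0.14, 0.06, 0, 0, 0, 0], [0.5, -0.14, 0.06, 0, 0, 0, 0], [0.5, -0.14, 0.06, 0, 0, 0, 0], [0.5, -0.14, 0.06, 0, 0, 0, 0], [0.5, -0.1, 0.045, 0, 0, 0, 0], [0.5, -0.035, 0.02, 0, 0, 0, 0]]]}}

```text
clock: 14.85
tool_pos: [0.5699, 0.0617, 0.0979]
tcp_rot: [-0.001, 0.708, 0.706, -0.002]
force: [0.9, -0.7, -3.8]
gripper_width: 0.687
finger_force: 55.0
```

>>> {"api": "jog_arm", "payload": {"segments": [[[0.5, 0, 0, 0, 0, 0, 0], [0.5, 0, 0, 0, 0, 0, 0], [0.5, 0, 0, 0, 0, 0, 0]]]}}

```text
clock: 15.1
tool_pos: [0.5691, 0.066, 0.0992]
tcp_rot: [-0.001, 0.707, 0.707, -0.001]
force: [-0.6, -0.5, -3.2]
gripper_width: 0.688
finger_force: 55.0
```

```bash
python3 -c "
from h import *
plan(.571,.0655,.007,90)"
```

```text
rv [-0.0026 -0.0005  0.0011] n 0.0 then d [-0.0005  0.0019  0.0922] tcp [0.5691 0.066  0.0992]
```

To row units: 0.03 m / 0.2 = 0.15, 0.02 m / 0.2 = 0.1, -0.002 rad / 4 = -0.0005.

>>> {"api": "jog_arm", "payload": {"segments": [[[0.5, 0, 0.01, 0.1, -0.0005, 0, 0], [0.5, 0, 0, 0.15, 0, 0, 0], [0.5, 0, 0, 0.1, 0, 0, 0], [0.5, 0, 0, 0.05, 0, 0, 0], [0.5, 0, 0, 0.03, 0, 0, 0], [0.5, 0, 0, 0.015, 0, 0, 0], [0.5, 0, 0, 0, 0, 0, 0], [0.5, 0, 0, 0, 0, 0, 0]]]}}

```text
clock: 15.77
tool_pos: [0.5735, 0.0654, 0.0123]
tcp_rot: [0.001, 0.707, 0.707, 0.001]
force: [0.2, 0.1, -2.8]
gripper_width: 0.688
finger_force: 55.0
```

>>> {"api": "jog_arm", "payload": {"segments": [[[0.5, 0, 0, 0.0075, 0, 0, 0], [0.5, 0, 0, 0, 0, 0, 0], [0.5, 0, 0, 0, 0, 0, 0]]]}}

```text
clock: 16.02
tool_pos: [0.5731, 0.065, 0.0105]
tcp_rot: [0.001, 0.707, 0.707, 0.001]
force: [0.5, 0.5, -2.9]
gripper_width: 0.687
finger_force: 55.0
```

Contact is expected at about z = 0.007.

To row units: 0.0015 m / 0.2 = 0.0075, -0.001 m / 0.2 = -0.005.

>>> {"api": "jog_arm", "payload": {"segments": [[[0.5, 0, -0.005, 0.0075, 0, 0, 0], [0.5, 0, 0, 0.005, 0, 0, 0], [0.5, 0, 0, 0, 0, 0, 0], [0.5, 0, 0, 0, 0, 0, 0]]]}}

```text
clock: 16.35
tool_pos: [0.5715, 0.0649, 0.0072]
tcp_rot: [0.001, 0.707, 0.707, 0.001]
force: [-0.8, 0.5, -2.8]
gripper_width: 0.688
finger_force: 55.0
```

>>> {"api": "jog_arm", "payload": {"segments": [[[0.5, 0, 0, 0.005, 0, 0, 0], [0.5, 0, 0, 0, 0, 0, 0], [0.5, 0, 0, 0, 0, 0, 0]]]}}

```text
clock: 16.6
tool_pos: [0.5717, 0.065, 0.007]
tcp_rot: [0.001, 0.707, 0.707, 0.001]
force: [-1.9, -0.1, 5.1]
gripper_width: 0.687
finger_force: 55.8
```

To row units: -0.03 m / 0.2 = -0.15, -0.02 m / 0.2 = -0.1.

>>> {"api": "jog_arm", "payload": {"segments": [[[0.72, 0, 0, 0, 0, 0, 0], [0.76, 0, 0, 0, 0, 0, 0], [0.8, 0, 0, 0, 0, 0, 0], [0.9, 0, 0, 0, 0, 0, 0], [1, 0, 0, 0, 0, 0, 0], [1, 0, 0, -0.025, 0, 0, 0], [1, 0, 0, -0.1, 0, 0, 0], [1, 0, 0, -0.15, 0, 0, 0], [1, 0, 0, -0.15, 0, 0, 0], [1, 0, 0, -0.15, 0, 0, 0], [1, -0.15, 0, 0, 0, 0, 0], [1, -0.15, 0, 0, 0, 0, 0]]]}}

```text
clock: 17.6
tool_pos: [0.5738, 0.0056, 0.1245]
tcp_rot: [0.003, 0.706, 0.708, 0.003]
force: [-0.1, -0.5, -0.0]
gripper_width: 1.0
finger_force: 0.0
```

>>> {"api": "jog_arm", "payload": {"segments": [[[1, -0.2, 0, 0, 0, 0, 0], [1, -0.15, 0, 0, 0, 0, 0], [1, 0, 0, 0, 0, 0, 0], [1, 0, 0, 0, 0, 0, 0], [1, 0, 0, 0, 0, 0, 0]]]}}

```text
clock: 18.02
tool_pos: [0.5713, -0.0647, 0.1215]
tcp_rot: [0.0, 0.707, 0.707, 0.001]
force: [0.1, 0.5, -0.4]
gripper_width: 1.003
finger_force: 0.0
```

```bash
python3 - <<'E'
from h import *
c=snap("wrist");H,S,V=hsv(c)
cv2.imwrite("pics/w5.png",c["img"][:,:,::-1])
for b in blobs(c,(S<40)&(V>190),.023,60,20000):print(*b)
for b in blobs(c,(H<22)&(S>90)&(V>90)|(H>60)&(H<95)&(S>70),.009,300,50000):print("w",*b)
print("plug, z .0085")
for b in blobs(c,(S<40)&(V>190),.0085,60,20000):print(*b)
for b in blobs(c,(V<70),.0085,200,20000):print('d',*b)
plan(.435,-.096,.1,112.6)
E
```

```text
[ 27. 310.] [ 315.  -201.9   20.8   17.9] -6.6
[378. 250.] [ 697.5 -123.6   43.4    5.5] 73.7
[ 94. 178.] [424.5 -48.9  15.8  12.2] -66.0
[105. 108.] [446.1  13.3  34.8  34.6] -54.8
[254.  39.] [572.4  64.3  52.1  51.7] 25.2
w [252. 231.] [ 571.1 -111.4   83.7   66.4] 78.7
w [475. 203.] [792.9 -82.3 236.3  93.4] -72.4
w [254.  42.] [572.6  65.5  28.4  27.3] -1.0
w [254.  54.] [571.6  55.  112.6  95.6] -5.8
plug, z .0085
[ 27. 310.] [ 299.6 -215.2   22.    19. ] -6.6
[378. 250.] [ 705.1 -132.2   46.     5.8] 73.7
[ 94. 178.] [415.7 -53.   16.8  13. ] -66.0
[105. 108.] [438.5  12.9  36.9  36.7] -54.8
[254.  39.] [572.4  67.   55.3  54.8] 25.2
d [501. 309.] [ 869.3 -224.3   88.4   37. ] -70.5
d [ 38. 242.] [ 338.4 -122.1   44.8   41.9] -50.9
d [296. 203.] [612.8 -79.8  27.   24.7] -89.0
d [ 88. 204.] [415.5 -82.2 125.   52.8] -37.1
d [459. 169.] [771.1 -58.1 209.4  25.9] 82.0
rv [ 2.000e-03 -2.000e-04 -3.938e-01] n 3.3 then d [ 0.023  -0.1381  0.0214] tcp [ 0.5713 -0.0642  0.1214]
```

View pics/w5.png

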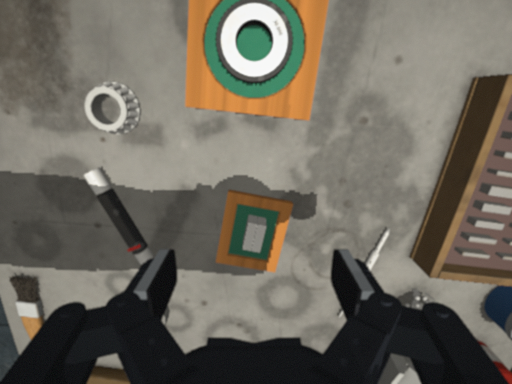

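The ring lies flat and centred in its recess at (254,39). The plug's far end is at (95,178) and its near end is partly hidden behind the left finger. I'll rotate and look at it straight on.

To row units: -0.03 m / 0.2 = -0.15, -0.018 m / 0.2 = -0.09, -0.1 rad / 4 = -0.025.

>>> {"api": "jog_arm", "payload": {"segments": [[[1, 0, 0, -0.035, 0, 0, -0.025], [1, 0, 0, -0.035, 0, 0, -0.025], [1, 0, 0, -0.035, 0, 0, -0.025], [1, 0, 0, -0.035, 0, 0, -0.0235], [1, -0.04, -0.15, 0, 0, 0, 0], [1, -0.04, -0.15, 0, 0, 0, 0], [1, -0.04, -0.15, 0, 0, 0, 0], [1, -0.04, -0.15, 0, 0, 0, 0], [1, -0.025, -0.09, 0, 0, 0, 0], [1, 0, 0, 0, 0, 0, 0], [1, 0, 0, 0, 0, 0, 0], [1, 0, 0, 0, 0, 0, 0]]]}}

```text
clock: 19.07
tool_pos: [0.4593, -0.1512, 0.1494]
tcp_rot: [0.001, 0.554, 0.832, 0.001]
force: [-0.3, 0.8, 0.2]
gripper_width: 1.002
finger_force: 0.0
```

```bash
python3 - <<'E'
from h import *
c=snap("wrist");H,S,V=hsv(c)
cv2.imwrite("pics/w6.png",c["img"][:,:,::-1])
for b in blobs(c,(S<40)&(V>175),.013,60,20000):print(*b)
for b in blobs(c,(V<70),.013,200,20000):print('d',*b)
plan(.435,-.096,.1,112.6)
E
```

```text
[399. 372.] [ 764.5 -332.5   41.9    6.8] 67.5
[426. 262.] [ 689.3 -164.   111.     7.7] 71.1
[370. 189.] [ 578.5 -109.4   31.8   19. ] 77.7
[254. 169.] [ 454.1 -137.9   12.5   10.7] 22.6
[253.  76.] [418.9 -53.6  21.9  13.3] -67.3
[465.  22.] [580.4  63.8  53.8  41.7] 25.4
[309.  18.] [445.7  10.3  38.3  28. ] 23.4
d [504. 333.] [ 867.7 -227.7   94.    31.5] -47.3
d [496. 248.] [ 764.4 -112.8   72.    37.3] 81.7
d [105. 155.] [ 306.9 -182.9   35.6   30.8] 83.5
d [246. 123.] [429.3 -97.6  61.8   4.8] -67.7
d [469.  16.] [580.5  72.8  29.5  20.1] -45.0
d [441.  36.] [566.9  47.4  64.7  34.7] -18.5
rv [0.0031 0.0011 0.0014] n 0.0 then d [ 0.0604 -0.0014  0.0493] tcp [ 0.4595 -0.1512  0.1493]
```

View pics/w6.png

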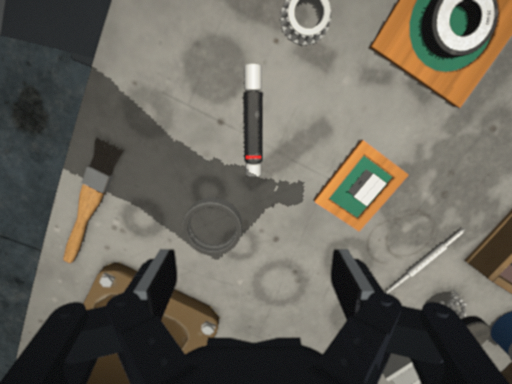

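The plug is seen straight on in column 253, with its ends at rows 65 and 176. The end-to-end length is 107.6 mm against 108 given, and the centre is (0.4354, -0.0932) at -67.4°.

To row units: 0.03 m / 0.2 = 0.15, 0.01 m / 0.2 = 0.05, 0.003 rad / 4 = 0.0008.

>>> {"api": "jog_arm", "payload": {"segments": [[[1, 0.105, 0, 0.05, 0.0008, 0.0003, 0], [1, 0.105, 0, 0.05, 0, 0, 0], [1, 0.105, 0, 0.05, 0, 0, 0], [1, 0, 0, 0.15, 0, 0, 0], [1, 0, 0, 0.15, 0, 0, 0], [1, 0, 0, 0.15, 0, 0, 0], [1, 0, 0, 0.075, 0, 0, 0], [1, 0, 0, 0.035, 0, 0, 0], [1, 0, 0, 0, 0, 0, 0], [1, 0, 0, 0, 0, 0, 0], [1, 0, 0, 0, 0, 0, 0]]], "clamp_n": 40}}

```text
clock: 20.03
tool_pos: [0.4354, -0.094, 0.0081]
tcp_rot: [0.001, 0.555, 0.832, 0.0]
force: [-0.6, 0.4, 0.9]
gripper_width: 1.003
finger_force: 0.0
```

```bash
python3 -c "
from h import *
plan(.4354,-.0932,.005,112.6)"
```

```text
rv [0.0008 0.001  0.0002] n 0.0 then d [0.0007 0.0003 0.0031] tcp [ 0.4354 -0.094   0.0081]
```

To row units: 0.003 m / 0.2 = 0.015, 0.0007 m / 0.2 = 0.0035.

>>> {"api": "jog_arm", "payload": {"segments": [[[0.8, 0.0035, 0, 0.015, 0, 0, 0], [0.6, 0, 0, 0, 0, 0, 0], [0.5, 0, 0, 0, 0, 0, 0], [0.4, 0, 0, 0, 0, 0, 0], [0.3, 0, 0, 0, 0, 0, 0], [0.25, 0, 0, 0, 0, 0, 0], [0.2, 0, 0, 0, 0, 0, 0], [0.1, 0, 0, 0, 0, 0, 0], [0, 0, 0, 0, 0, 0, 0], [0, 0, 0, 0, 0, 0, 0], [0, 0, 0, 0, 0, 0, 0]]]}}

```text
clock: 20.95
tool_pos: [0.434, -0.0933, 0.0045]
tcp_rot: [-0.0, 0.555, 0.832, -0.0]
force: [-0.7, 1.4, 6.0]
gripper_width: 0.199
finger_force: 39.0
```

>>> {"api": "jog_arm", "payload": {"segments": [[[0, 0, 0, -0.025, 0, 0, 0], [0, 0, 0, -0.075, 0, 0, 0], [0, 0, 0, -0.15, 0, 0, 0.0225], [0, 0, 0, -0.15, 0, 0, 0.0218], [0, 0, 0, -0.1, 0, 0, 0], [0, 0, 0, 0, 0, 0, 0], [0, 0, 0, 0, 0, 0, 0]]]}}

```text
clock: 21.53
tool_pos: [0.4342, -0.0936, 0.1047]
tcp_rot: [0.001, 0.626, 0.78, -0.0]
force: [0.0, -0.1, -2.9]
gripper_width: 0.2
finger_force: 39.5
```

```bash
python3 - <<'E'
from h import *
plan(.5863,.284,.1,102.5)
c=snap("wrist");cv2.imwrite("pics/w7.png",c["img"][:,:,::-1])
E
```

```text
rv [ 0.0005  0.001  -0.0011] n 0.0 then d [0.3357 0.2302 0.0047] tcp [ 0.4342 -0.0936  0.1047]
```

View pics/w7.png

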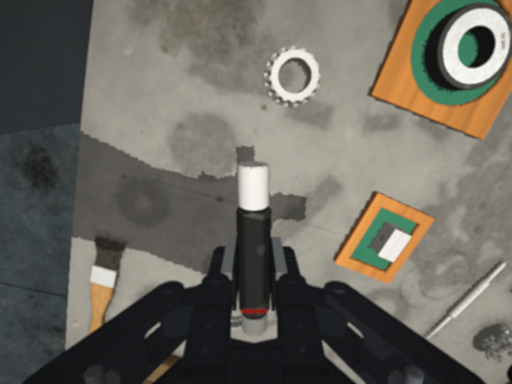

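The plug is held straight between the pads and level, with its far end at (254,165). Next I'll carry it to its rest.

>>> {"api": "jog_arm", "payload": {"segments": [[[0, 0.07, 0.05, 0, 0, 0, 0], [0, 0.14, 0.095, 0, 0, 0, 0], [0, 0.14, 0.095, 0, 0, 0, 0], [0, 0.14, 0.095, 0, 0, 0, 0], [0, 0.14, 0.095, 0, 0, 0, 0], [0, 0.14, 0.095, 0, 0, 0, 0], [0, 0.14, 0.095, 0, 0, 0, 0], [0, 0.14, 0.095, 0, 0, 0, 0], [0, 0.14, 0.095, 0, 0, 0, 0], [0, 0.14, 0.095, 0, 0, 0, 0], [0, 0.14, 0.095, 0, 0, 0, 0], [0, 0.14, 0.1, 0, 0, 0, 0]]]}}

```text
clock: 22.58
tool_pos: [0.5775, 0.2692, 0.1007]
tcp_rot: [-0.002, 0.626, 0.78, -0.003]
force: [1.7, -0.3, -3.0]
gripper_width: 0.201
finger_force: 39.5
```

>>> {"api": "jog_arm", "payload": {"segments": [[[0, 0.07, 0.05, 0, 0, 0, 0], [0, 0, 0, 0, 0, 0, 0], [0, 0, 0, 0, 0, 0, 0], [0, 0, 0, 0, 0, 0, 0]]]}}

```text
clock: 22.92
tool_pos: [0.5841, 0.2831, 0.1015]
tcp_rot: [-0.001, 0.626, 0.78, -0.003]
force: [0.2, 0.7, -2.9]
gripper_width: 0.195
finger_force: 39.6
```

```bash
python3 - <<'E'
from h import *
plan(.5863,.284,.01,102.5)
c=snap("wrist");H,S,V=hsv(c)
for b in blobs(c,(H<22)&(S>90)&(V>90)|(H>60)&(H<95)&(S>70),.009,300,50000):print("w",*b)
E
```

```text
rv [-0.0059  0.0016 -0.0012] n 0.1 then d [0.0004 0.0023 0.0915] tcp [0.5841 0.2831 0.1015]
w [169. 361.] [530.3  57.2  88.6  14.3] 63.4
w [491. 338.] [895.9 166.7 103.4  85.3] -21.7
w [449. 247.] [786.8 251.3 204.1 110.5] 88.6
w [253. 184.] [584.6 296.2 128.2  68.6] -77.5
```

To row units: 0.03 m / 0.2 = 0.15, 0.02 m / 0.2 = 0.1, -0.004 rad / 4 = -0.001.

>>> {"api": "jog_arm", "payload": {"segments": [[[0, 0, 0.01, 0.1, -0.001, 0.0003, 0], [0, 0, 0, 0.15, 0, 0, 0], [0, 0, 0, 0.1, 0, 0, 0], [0, 0, 0, 0.05, 0, 0, 0], [0, 0, 0, 0.025, 0, 0, 0], [0, 0, 0, 0.01, 0, 0, 0], [0, 0, 0, 0, 0, 0, 0], [0, 0, 0, 0, 0, 0, 0]]]}}

```text
clock: 23.63
tool_pos: [0.5891, 0.2851, 0.0182]
tcp_rot: [0.001, 0.626, 0.779, 0.003]
force: [0.1, 0.5, -1.5]
gripper_width: 0.198
finger_force: 39.6
```

>>> {"api": "jog_arm", "payload": {"segments": [[[0, 0, 0, 0.005, 0, 0, 0], [0, 0, 0, 0, 0, 0, 0], [0, 0, 0, 0, 0, 0, 0]]]}}

```text
clock: 23.88
tool_pos: [0.5885, 0.2851, 0.0166]
tcp_rot: [0.001, 0.626, 0.78, 0.002]
force: [-0.0, -0.3, -2.6]
gripper_width: 0.197
finger_force: 39.6
```

Contact is expected at about z = 0.0098.

To row units: 0.002 m / 0.2 = 0.01, -0.001 m / 0.2 = -0.005.

>>> {"api": "jog_arm", "payload": {"segments": [[[0, 0, -0.005, 0.01, 0, 0, 0], [0, 0, 0, 0.005, 0, 0, 0], [0, 0, 0, 0.005, 0, 0, 0], [0, 0, 0, 0, 0, 0, 0], [0, 0, 0, 0, 0, 0, 0]]]}}

```text
clock: 24.3
tool_pos: [0.5869, 0.2846, 0.0116]
tcp_rot: [0.0, 0.626, 0.78, 0.001]
force: [0.0, 0.0, -2.1]
gripper_width: 0.2
finger_force: 39.6
```

>>> {"api": "jog_arm", "payload": {"segments": [[[0, 0, 0, 0.005, 0, 0, 0], [0, 0, 0, 0, 0, 0, 0], [0, 0, 0, 0, 0, 0, 0]]]}}

```text
clock: 24.55
tool_pos: [0.587, 0.2846, 0.0107]
tcp_rot: [0.0, 0.626, 0.78, 0.001]
force: [-0.6, -0.5, -2.6]
gripper_width: 0.202
finger_force: 39.6
```

>>> {"api": "jog_arm", "payload": {"segments": [[[0, 0, 0, 0.005, 0, 0, 0], [0, 0, 0, 0, 0, 0, 0], [0, 0, 0, 0, 0, 0, 0]]]}}

```text
clock: 24.8
tool_pos: [0.587, 0.2846, 0.0097]
tcp_rot: [0.0, 0.626, 0.78, 0.001]
force: [-0.2, -0.4, -2.0]
gripper_width: 0.195
finger_force: 39.6
```

To row units: 0.001 m / 0.2 = 0.005.

>>> {"api": "jog_arm", "payload": {"segments": [[[0, 0, 0, 0.005, 0, 0, 0], [0, 0, 0, 0, 0, 0, 0], [0, 0, 0, 0, 0, 0, 0]]]}}

```text
clock: 25.05
tool_pos: [0.5871, 0.2847, 0.0096]
tcp_rot: [0.001, 0.626, 0.779, 0.002]
force: [-1.5, -0.9, 4.8]
gripper_width: 0.198
finger_force: 40.2
```

Contact. I'll open gently, back off and check.

Units first: shifts go in shares of 0.2 m and turns go in shares of 4 rad. So -0.03 m / 0.2 = -0.15, -0.02 m / 0.2 = -0.1.

>>> {"api": "jog_arm", "payload": {"segments": [[[0.22, 0, 0, 0, 0, 0, 0], [0.25, 0, 0, 0, 0, 0, 0], [0.3, 0, 0, 0, 0, 0, 0], [0.35, 0, 0, 0, 0, 0, 0], [0.4, 0, 0, 0, 0, 0, 0], [0.4, 0, 0, -0.025, 0, 0, 0], [0.4, 0, 0, -0.1, 0, 0, 0], [0.4, 0, 0, -0.15, 0, 0, 0], [0.4, 0, 0, -0.15, 0, 0, 0], [0.4, 0, 0, -0.15, 0, 0, 0], [0.6, -0.15, 0, -0.1, 0, 0, 0], [1, -0.15, 0, -0.1, 0, 0, 0]]]}}

```text
clock: 26.05
tool_pos: [0.6001, 0.2268, 0.1661]
tcp_rot: [0.001, 0.625, 0.781, 0.003]
force: [0.9, 0.0, -0.2]
gripper_width: 0.672
finger_force: 0.0
```

>>> {"api": "jog_arm", "payload": {"segments": [[[1, -0.15, 0, 0, 0, 0, 0], [1, -0.15, 0, 0, 0, 0, 0], [1, -0.15, 0, 0, 0, 0, 0], [1, -0.15, 0, 0, 0, 0, 0], [1, -0.1, 0, 0, 0, 0, 0], [1, 0, 0, 0, 0, 0, 0], [1, 0, 0, 0, 0, 0, 0], [1, 0, 0, 0, 0, 0, 0], [1, 0, 0, 0, 0, 0, 0]]]}}

```text
clock: 26.8
tool_pos: [0.6295, 0.0902, 0.1637]
tcp_rot: [0.0, 0.626, 0.78, 0.002]
force: [-0.0, -0.1, 0.5]
gripper_width: 0.999
finger_force: 0.0
```

```bash
python3 - <<'E'
from h import *
c=snap("wrist");H,S,V=hsv(c)
cv2.imwrite("pics/w8.png",c["img"][:,:,::-1])
for n in("wrist","top"):
    c=snap(n);H,S,V=hsv(c)
    cv2.imwrite(f"pics/end_{n}.png",c["img"][:,:,::-1])
    for z in(.018,.024):
        for b in blobs(c,(S<45)&(V>185),z,12,6000):
            if 400<b[1][0]<640 and -160<b[1][1]<400: print(n,z,*b)
E
```

```text
wrist 0.018 [177. 316.] [ 571.7 -114.    31.    18.6] 76.8
wrist 0.018 [194. 176.] [566.1  82.   38.7  12.1] 14.8
wrist 0.018 [79. 95.] [439.1 140.7  46.   45. ] 11.7
wrist 0.018 [254.  25.] [598.4 238.3  12.5  12.1] -77.4
wrist 0.024 [177. 316.] [ 572.5 -108.    30.4   18.2] 76.8
wrist 0.024 [194. 176.] [567.1  83.8  37.9  11.8] 14.8
wrist 0.024 [79. 95.] [442.7 141.3  45.1  44.1] 11.7
wrist 0.024 [254.  25.] [598.7 236.9  12.2  11.9] -77.4
top 0.018 [149. 154.] [577.1 325.5  22.3  12.7] -75.5
top 0.018 [185. 146.] [596.7 237.4  10.    9.7] 1.9
top 0.024 [149. 154.] [575.7 323.8  22.1  12.6] -75.5
top 0.024 [185. 146.] [595.1 236.3   9.9   9.6] 1.8
```

View pics/end_wrist.png

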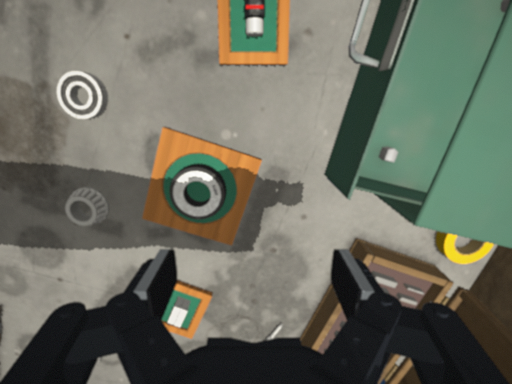

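View pics/end_top.png

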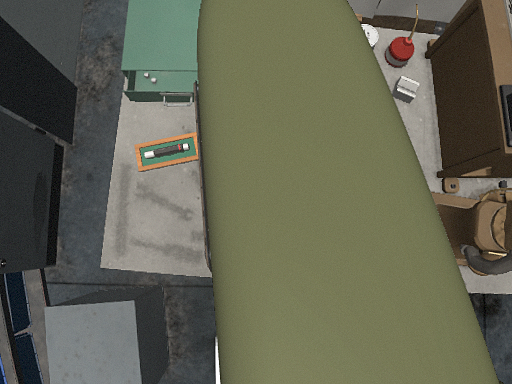

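The plug lies along its recess, with its ends at (149,154) and (185,146) in the top view. Its centre is about 0–3 mm from the rest's centre. The ring and blocks are still in place, so I'll hand in.

```bash
python3 -c "
from bench import arm, cams, readout, ticket
print(ticket.job_done())"
```

```text
the job is handed in; nothing more can be done
None
```

The gauge blocks, setting ring and plug gauge are each released in their recesses, within a few mm of centre in the camera checks; I left the bearing parts alone and handed the job in at about 27 s, with no verdict returned.

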